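Chock the sugar tin on its sloping rack

TASK

The round sugar tin on the sloping rack is only held by the swing-out keeper. Set the marble wedge from the turntable under the tin's low side and push it up the slope, gently but firmly, until it presses the tin against the sprung pad behind it; then swing the keeper clear by its knob so that the wedge alone holds the tin. Touch the tin only with the wedge, do not dent it, and leave the cups, the glass and the cezve where they are.

Things in the scene. Friction and masses are not known exactly. Their poses are not given: they have to be found in the camera images.
- rack: Fixed wooden rack; origin on the console under it, z up, +y up the slope, low end at -y. Deck 116 mm wide between side rails at x = +-58 mm that stand 12 mm above it; its height over the origin is 32 mm + 0.105*y (slope 0.105 rad, 6 degrees), from a 12 mm high end lip at y = -174 mm to y = +105 mm. Bare wood, friction about 0.6.
- deck_line (a point): Point of the rack's deck surface at rack x = 0, y = 0, where the tin resting on the keeper touches the deck. Beyond the tin, up the slope, a cork pad stands on a spring of 8 N per mm. Between the resting tin and the pad is a play of 3 to 18 mm, different each time and not measured: to be found by feel.
- tin: Closed copper-tone round aluminium tin, 80 mm diameter, 110 mm long, about 0.65 kg, lying across the deck, its axis (own x) along rack x; freed, it rolls to rack -y. Origin at its middle on the axis, at first at rack y = -4 mm, 72 mm over the rack's origin. Its wall dents if the wedge presses over 10 N. The wedge also rubs on the deck: pushing it with the rolling tin takes 3 to 6 N, more if borne down on; a snug seat is 4 to 6 N above that.
- chock: Marble wedge, 0.27 kg, at first on the turntable tray. Origin at the centre of its underside, z up. 44 mm wide (x), 95 mm long (y), 22 mm high; the nose is at y = +47.5 mm, with a 45 degree face from 2 mm height there to the 22 mm high top at y = +27.5 mm. On the deck, nose up the slope, it passes below the keeper's arm and its face meets the resting tin when the nose is about 17 mm down the slope from deck_line.
- chock_grip (a point): Top centre of the wedge's upright grip, 24 mm wide (wedge x), 25 mm long (wedge y), standing from the wedge's 22 mm high top to 53 mm above the underside, 27.5 mm from the origin towards the heel (-y).
- chock_nose (a point): Lower edge of the wedge's nose, mid width.
- keeper (a joint): Swing of the steel keeper, rad: 0 closed, its arm along rack -x across the tin's low side; grows to 1.75 as the arm swings down the slope. Clear of the tin means beyond 1.1 rad. Stiff (about 1.6 N at the knob); it stays where it is left. The arm is 10 mm thick, ends 64 mm from the axis and lies 64 to 76 mm over the rack's origin, 37 mm clear of the deck.
- keeper_axis (a point): On the upright axis about which the keeper turns, 72 mm above the rack's origin, at rack x = +78 mm, y = -49.7 mm.
- keeper_knob (a point): Middle of the upright wooden knob of the keeper, 14 mm diameter, from about 76 to 124 mm above the rack's origin (this point 110 mm); it stands 50 mm from the keeper's axis on the side away from the arm (rack +x when closed) and goes to rack +y, then -x, as the keeper opens.
- turntable: Base of the round turntable tray, origin at the centre of its underside. The tray (300 mm diameter, stiff to turn) has its top 36 mm above the origin.
- cup_a: Patterned porcelain cup on the tray, 64 mm diameter, 55 mm high, origin under its centre.
- cup_b: Second patterned porcelain cup on the tray, same look and size, origin under its centre.
- glass_holder: Small glass cup holder with metal base on the tray, 58 mm diameter, 60 mm high, origin under its centre.
- cezve: Steel cezve on the tray's far side, 72 mm diameter, 62 mm high, its handle rising to 83 mm and pointing away from the tray's middle, origin under its centre.
There are look-alikes about, which are no part of the job. What is shaped like the tin but green or yellow is not meant.

How it is judged:
On the way, in this order (a step that is already met when the one before it is completed fails the run):
1. with the keeper still closed, the wedge presses the tin firmly (over 3 N) against the sprung pad (contact force between chock and tin above 3 N and value of joint keeper below 0.15 rad), for 0.4 s.
2. the keeper is swung clear (over 1.1 rad) and the tin has not rolled back (value of joint keeper above 1.1 rad and y of tin in the frame of rack above -0.002 m), for 0.2 s.
At the end, for the whole second after the job is handed in: The keeper is open beyond 1.1 rad, the tin lies at rest on the deck at least 2 mm up the slope from where the keeper had held it, and the wedge, let go and at rest, still bears on its low side (over 0.3 N) (all of step 2 and contact force between chock and tin above 0.3 N and linear speed of each of tin, chock below 0.01 m/s and z of tin in the frame of rack between 0.066 and 0.084 m); the robot touches nothing.
It fails at once if the wedge presses the tin with more than 10 N (dented) (contact force between chock and tin above 10 N).
It fails at once if the robot itself touches the tin (over 1.5 N) (contact force between any of the fingers, the arm and tin above 1.5 N).
It fails at once if the tin rolls down past the keeper (10 mm) (y of tin in the frame of rack below -0.0142 m).
It fails at once if a cup, the glass or the cezve is shifted by more than 30 mm or tipped (distance of any of cup_a, cup_b, glass_holder, cezve from where it was at the start of the episode above 0.03 m or angle between any of cup_a, cup_b, glass_holder, cezve's own z axis and vertical above 0.4 rad).
It also fails if it takes over 72 s, if anything falls off the work surface, if the arm or the gripper's body presses on something with over 40 N, if the wrist force passes 120 N, or if a joint passes its speed limit or range.

ROBOT

A 6-joint arm with a two-finger parallel gripper is mounted at the origin on the work surface. World frame = base frame: x ahead of the robot, y to its left, z up, the work surface at z = 0. Lengths are in m, angles in rad, forces in N, time in s.
With the tool pointing down it reaches from about 0.375 to 0.825 m from the base axis. Payload 5.5 kg.
Tool frame: the origin (TCP) lies at the centre of the arm's flange, where the gripper is bolted on; the fingertips stand 173 mm ahead of it and the grasp point (between the pads) lies arm.grip_point_offset ahead of it (arm.grip_point_offset is the distance from the TCP to the grasp point, in m); z points along the fingers, y is the line along which they close (so a half turn about z gives the same grasp; the last joint's range is limited). The gripper opens to 85 mm and grips with 20 to 120 N. Pads are 22 mm wide; open, the fingers measure 114 mm over their backs; the gripper's body (76 mm by 85 mm) begins 54 mm behind the grasp point. The pads swing forward as they close: fully open they stand 13 mm farther back than shut.
Start: joints at [-1.137, 0.314, -0.047, 1.21, 0, 1.571], TCP at [0.252, -0.544, 0.405] pointing down, gripper open.
Joint ranges: [-2.67, 2.67], [-0.69, 1.73], [-1.03, 1.25], [-2.08, 2.16], [-1.42, 1.45], [-3.14, 3.14]. Speed limits (rad/s): [2.39, 2.39, 3.01, 3.14, 3.14, 3.14].

INTERFACE

Orientations are given as a unit quaternion [x, y, z, w].
In Python, from workcell import telemetry, cams, arm, models gives the robot as it stands.
- The arm moves only by the tool play_rows, never from a script. Its argument "steps" is text: rows parted by semicolons, each of 7 numbers parted by spaces: the turn, a rotation vector about the tool's x, y, z normalised to -1 to 1, where 1 is 180 degrees, then the shift along the tool's x, y, z normalised to -1 to 1, where 1 is 200 mm, then the opening, from -1 (shut) to 1 (fully open). In form: ax ay az dx dy dz grip; .... A call has exactly 8 rows; each row is the pose to reach, as a shift and turn from the pose commanded when the call began, along the tool's axes at that moment, turning the shorter way round; what a row does not reach only later rows make up. A row lasts 1/10 s, in which the tool goes at most 50 mm and 8.59 degrees, less where a joint would pass 70% of its speed; a pose out of reach is approached as far as the arm can. A call with a number of a shift or a turn outside -1 to 1 is refused whole. A call with a gripper value outside its range is refused whole. The fingers move at their own pace and stop on an object; "squeeze" is the grip in N (left out, the last holds). Time passes only in rows, so rows that repeat a pose let the fingers close, or fill a call up. It gives the time, the measured TCP pose, the force, the opening and the grip force at its end, in the units of the state.
- telemetry.observe(): the state, without advancing time (a new reading comes with each control period).
- cams.get_image(name): name is "side" or "top" or "wrist"; returns the picture (384x512x3 uint8, red, green, blue); there is no depth.
- cams.calibration(name): a dict with "intrinsics" (3x3 intrinsics, pixels), "position" and "rotation" of the camera in the world; the wrist camera has in their place "mount" (4x4, takes a point from camera to tool coordinates, whose origin is the TCP and whose axes are the flange's). Camera axes: x right, y down, z forward; pixel columns grow to the right and rows downward; lengths in m; the calibration is good to about 2 mm. The wrist camera is an equidistant fisheye: a pixel r from the principal point sees the ray r / f radians off the axis. A picture is of the moment at which its call begins: read the wrist's pose just before it. calibration takes no time and is no camera call.
- arm.hand_in(): hands the job in; it is judged then, once.
Trained networks look in the newest picture that a camera, given by its name, has taken for a name from the list of things; names that differ only in an ending like _2 or _b are one class to them, and where a whole thing is asked for, a point or a joint stands for the part that bears it (a point fixed in the world has none). Each returns a list of dicts, best first, with "conf" (0 to 1); they miss things now and then, are a little off and sometimes report something else, mostly with a low value. They report only what shows in the picture. A call takes as long as a camera call. They do not tell look-alikes from the thing itself.
- models.silhouettes(query, camera): "pixels" (384x512 bool, what is visible of it) and "position" ([column, row] in pixels, amid what is visible of it).
- models.mark_of(query, camera): "position" ([column, row] in pixels: a listed point, or the origin of a listed thing).
The state is a dict: "t": time; "joint_pos": joint angles; "qvel": joint speeds; "joint_efforts": joint torques, N m; "tool_pos": TCP position; "eef_rot": TCP orientation; "wrist_force": force on the tool from outside, world axes, zero at the start; "wrist_torque": the same for the moment, N m; "opening": finger opening in m; "grasp_force": force on a finger pad.
Only numpy, scipy, OpenCV 4.12 (cv2) and the standard library are available. Lean on these libraries where they do the work, as an engineer would, in place of code of your own. Each camera call takes 0.05 s, during which the arm holds its last target. There are 200 camera calls.

## Working session

There is one attempt and no reset: what is moved stays moved. The work goes in short steps, Python scripts to look and compute and a tool call to move; the robot and the scene stay as the last step left them, time stands still between calls to the robot, and variables do not carry over. Pictures are saved under pics/ and viewed, at most 10 in all, crops included, and the job is handed in when it is done.

Besides the shell and the picture viewer there is one more tool, called after "Request:" as name(argument=value, ...), one argument or row to a line, values as JSON. play_rows: Moves the arm, as the interface text tells. Its arguments: {"type":"object","properties":{"steps":{"type":"string"},"squeeze":{"type":"number"}},"required":["steps"]}

```bash
mkdir -p pics; ls; cat > h.py <<'E'
import numpy as np, cv2
from workcell import telemetry, cams, arm, models
from scipy.spatial.transform import Rotation as R
def ray(cam,px,st=None):
    c=cams.calibration(cam);K=np.array(c["intrinsics"])
    px=np.asarray(px,float)
    d=np.array([(px[0]-K[0,2])/K[0,0],(px[1]-K[1,2])/K[1,1],1.])
    if cam!="wrist":
        return np.array(c["position"]),np.array(c["rotation"])@(d/np.linalg.norm(d))
    th=np.hypot(d[0],d[1]);s=np.sin(th)/th if th>1e-9 else 1
    d=np.array([d[0]*s,d[1]*s,np.cos(th)])
    M=np.array(c["mount"]);T=R.from_quat(st["eef_rot"]).as_matrix()
    return np.array(st["tool_pos"])+T@M[:3,3],T@M[:3,:3]@d
def atz(cam,px,z,st=None):
    o,d=ray(cam,px,st);return o+d*(z-o[2])/d[2]
def proj(cam,p,st=None):
    c=cams.calibration(cam);K=np.array(c["intrinsics"])
    if cam!="wrist":
        q=np.array(c["rotation"]).T@(np.array(p)-c["position"]);return (K@(q/q[2]))[:2]
    M=np.array(c["mount"]);T=R.from_quat(st["eef_rot"]).as_matrix()
    q=M[:3,:3].T@(T.T@(np.array(p)-st["tool_pos"])-M[:3,3])
    r=np.hypot(q[0],q[1]);th=np.arctan2(r,q[2]);return K[:2,2]+np.array([K[0,0]*q[0],K[1,1]*q[1]])*th/max(r,1e-9)
def tri(a,b):
    (o1,d1),(o2,d2)=a,b
    A=np.stack([d1,-d2],1);s=np.linalg.lstsq(A,o2-o1,rcond=None)[0]
    p,q=o1+s[0]*d1,o2+s[1]*d2;return (p+q)/2,np.linalg.norm(p-q)
E
cat > a.py <<'E'
from h import *
np.set_printoptions(precision=3,suppress=True)
print(telemetry.observe(),arm.grip_point_offset)
ims=[]
for c in("side","top"):
    im=cams.get_image(c);ims.append(im);cv2.imwrite(f"pics/{c}0.png",im[...,::-1])
    print(c,np.array(cams.calibration(c)["position"]))
    for n in["chock","chock_grip","chock_nose","keeper_axis","keeper_knob","deck_line","tin","rack","turntable","cup_a","glass_holder","cezve"]:
        print(n,[(np.round(m["position"],1).tolist(),round(m["conf"],2)) for m in models.mark_of(n,c)][:4])
E
python3 a.py
```

```text
pics
{'t': 0.0, 'joint_pos': array([-1.137,  0.314, -0.048,  1.21 ,  0.   ,  1.571]), 'qvel': array([ 0.   ,  0.001, -0.001,  0.001, -0.   , -0.   ]), 'joint_efforts': array([ -0.001, -53.959,  33.976,   0.019,  -0.   ,   0.   ]), 'tool_pos': array([ 0.252, -0.544,  0.404]), 'eef_rot': array([ 0.977,  0.215, -0.   , -0.001]), 'wrist_force': array([ 0.386, -0.29 ,  0.904]), 'wrist_torque': array([-0.012,  0.03 , -0.029]), 'grasp_force': 0.0, 'opening': 0.08517799794644507} 0.1547
side [0.496 0.701 0.912]
chock [([242.8, 163.9], 0.66)]
chock_grip [([240.6, 147.2], 0.94)]
chock_nose [([251.2, 171.9], 0.77), ([203.2, 242.5], 0.16)]
keeper_axis [([257.2, 262.3], 0.54)]
keeper_knob [([203.4, 241.0], 0.8), ([248.1, 172.1], 0.23)]
deck_line []
tin [([323.4, 264.3], 0.94), ([167.0, 304.0], 0.87), ([249.3, 147.0], 0.32)]
rack []
turntable [([249.0, 172.1], 0.7)]
cup_a [([277.8, 168.3], 0.83), ([250.5, 144.8], 0.73), ([223.9, 250.8], 0.33)]
glass_holder [([248.7, 190.5], 0.86), ([250.3, 173.6], 0.56)]
cezve [([211.3, 163.1], 0.73)]
top [ 0.421 -0.08   1.079]
chock [([318.7, 178.1], 0.97)]
chock_grip [([336.0, 170.2], 0.76)]
chock_nose [([304.3, 188.1], 0.85)]
keeper_axis [([175.8, 163.3], 0.98), ([365.5, 181.8], 0.43)]
keeper_knob [([170.4, 142.3], 0.75)]
deck_line [([278.7, 189.4], 0.38)]
tin [([172.0, 267.8], 0.8)]
rack [([168.7, 200.3], 0.56)]
turntable [([317.3, 182.2], 0.58)]
cup_a [([319.6, 224.8], 0.69), ([363.2, 182.2], 0.67)]
glass_holder [([278.0, 189.0], 0.78), ([171.4, 141.6], 0.46)]
cezve [([318.5, 137.2], 0.93), ([320.6, 175.6], 0.36)]
```

View pics/side0.png

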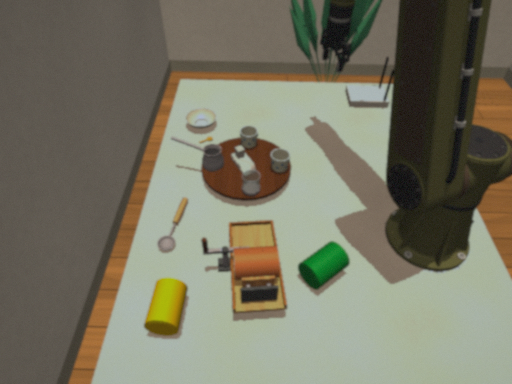

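View pics/top0.png

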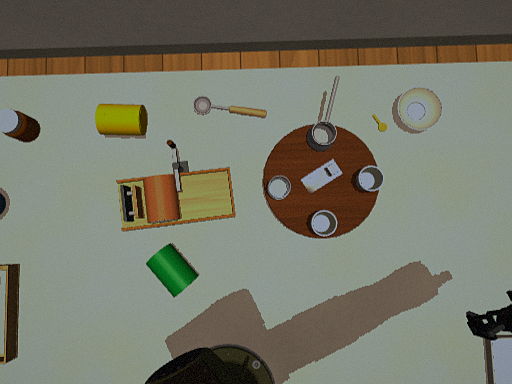

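The side view shows the copper tin at (255,262), the knob at (205,243) and the wedge at (243,160). In the top view the rack spans (118–235, 168–231) with its low end on the right. The copper tin is at (161,198), the keeper post at (180,170) and the knob at (171,144). The wedge lies with its nose at (304,188) and its grip near (331,172).

```bash
cat > b.py <<'E'
from h import *
np.set_printoptions(precision=4,suppress=True)
for n,s,t in[("grip",(240.6,147.2),(336,170.2)),("nose",(251.2,171.9),(304.3,188.1)),("knob",(203.4,241),(170.4,142.3)),("cez",(211.3,163.1),(318.5,137.2)),("cupA",(277.8,168.3),(319.6,224.8)),("cupB",(250.5,144.8),(363.2,182.2)),("glass",(248.7,190.5),(278,189))]:
    print(n,*tri(ray("side",s),ray("top",t)))
for n,t,z in[("lowA",(230,168),.026),("lowB",(235,216),.026),("hiA",(117,180),.055),("hiB",(122,231),.055),("knob",(170.4,142.3),.11),("axis",(176,163),.072),("grip",(336,170.2),.089),("nose",(304.3,188.1),.036),("glass",(278,189),.036)]:
    print(n,atz("top",t,z))
im=cams.get_image("top")
a=cv2.resize(im[120:250,95:255],None,fx=4.8,fy=4.5,interpolation=cv2.INTER_CUBIC)
cv2.imwrite("pics/crop.png",a[...,::-1])
E
python3 b.py
```

```text
Traceback (most recent call last):
  File "b.py", line 4, in <module>
    print(n,*tri(ray("side",s),ray("top",t)))
                 ~~~^^^^^^^^^^
  File "h.py", line 9, in ray
    return np.array(c["position"]),np.array(c["rotation"])@(d/np.linalg.norm(d))
                                   ~~~~~~~~~~~~~~~~~~~~~~~^^~~~~~~~~~~~~~~~~~~~~
ValueError: matmul: Input operand 1 has a mismatch in its core dimension 0, with gufunc signature (n?,k),(k,m?)->(n?,m?) (size 3 is different from 4)
```

```bash
sed -i 's/np.array(c\["rotation"\])/R.from_quat(c["rotation"]).as_matrix()/g' h.py; python3 b.py
```

```text
grip [ 0.5547 -0.2845  0.0848] 0.00014298165554408888
nose [ 0.5169 -0.2101  0.0445] 0.0012212741207890453
knob [0.63   0.1177 0.1112] 0.0004996477619930224
cez [ 0.6498 -0.2525  0.0397] 0.0032468221086563226
cupA [ 0.4259 -0.2482  0.0274] 0.0077361502041363595
cupB [ 0.5266 -0.3641  0.0304] 0.004481538856564991
glass [ 0.5205 -0.1443  0.0256] 0.005890572525556052
lowA [ 0.576  -0.0205  0.026 ]
lowB [ 0.4504 -0.0307  0.026 ]
hiA [0.5489 0.2661 0.055 ]
hiB [0.4194 0.2531 0.055 ]
knob [0.6305 0.1179 0.11  ]
axis [0.5856 0.112  0.072 ]
grip [ 0.5541 -0.2836  0.089 ]
nose [ 0.5171 -0.2111  0.036 ]
glass [ 0.5166 -0.1435  0.036 ]
```

View pics/crop.png

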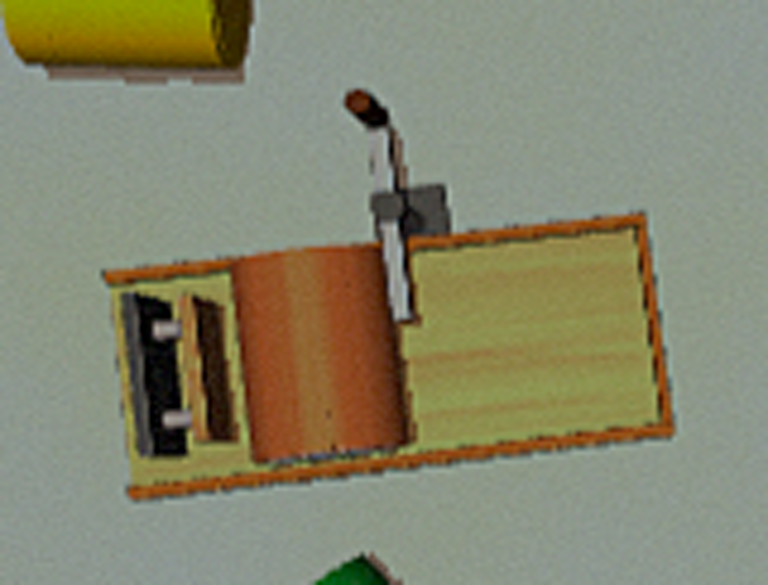

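The crop shows the tin spanning (235–410, 245–460), its low side touching the keeper arm, and the pad at (210,370) up the slope to the left. The fit gives the rack origin at about (0.497, 0.154) with yaw 0.098. The wedge yaw is about 0.47. I'll hover over the wedge and look closely.

```bash
cat > mv.py <<'E'
from h import *
np.set_printoptions(precision=4,suppress=True)
T0=np.array([[0,1,0],[1,0,0],[0,0,-1.]])
RO=np.array([.497,.154,0]);RY=.098
def ori(yaw,tilt=0): return R.from_euler('zx',[yaw,tilt]).as_matrix()@T0   # object frame -> tool
def rowto(p,M,st=None,base=None):
    st=st or telemetry.observe()
    B,bp=(R.from_quat(st["eef_rot"]).as_matrix(),np.array(st["tool_pos"])) if base is None else base
    rv=R.from_matrix(B.T@M).as_rotvec()/np.pi
    return np.round(np.r_[rv,B.T@(np.array(p)-bp)/.2],4)
def rack(p,yaw=None): return RO+R.from_euler('z',RY if yaw is None else yaw).apply(p)
E
python3 - <<'E'
from mv import *
print(rowto([.5544,-.284,.36],ori(.467)),np.array(cams.calibration("wrist")["mount"]),cams.calibration("wrist")["intrinsics"])
E
```

```text
[-0.     -0.     -0.5106  1.9183 -0.5462  0.2235] [[ 0.0008 -0.9467 -0.3222  0.0835]
 [ 1.      0.0008  0.0003 -0.0002]
 [-0.     -0.3222  0.9467  0.0306]
 [ 0.      0.      0.      1.    ]] [[297.3186   0.     256.4859]
 [  0.     297.3186 189.8426]
 [  0.       0.       1.    ]]
```

Request:
play_rows(
  steps="0 0 -0.25 0.96 -0.27 0.1 0.2;0 0 -0.25 0.96 -0.27 0.1 0.2;0 0 -0.25 0.96 -0.27 0.1 0.2;0 0 -0.25 0.96 -0.27 0.1 0.2;0 0 -0.25 0.96 -0.27 0.1 0.2;0 0 -0.25 0.96 -0.27 0.1 0.2;0 0 -0.25 0.96 -0.27 0.1 0.2;0 0 -0.25 0.96 -0.27 0.1 0.2",
  squeeze=60,
)

```text
t: 2.15
tool_pos: [0.4036, -0.4148, 0.3848]
eef_rot: [0.82, 0.572, -0.0, 0.0]
wrist_force: [0.0, -0.4, -0.3]
opening: 0.0514
grasp_force: 0.0
```

```bash
python3 - <<'E'
from mv import *
print(rowto([.5544,-.284,.36],ori(.467)))
E
```

```text
[ 0.      0.     -0.261   0.8742  0.4813  0.1237]
```

Request:
play_rows(
  steps="0 0 -0.261 0.875 0.48 0.124 0.2;0 0 -0.261 0.875 0.48 0.124 0.2;0 0 -0.261 0.875 0.48 0.124 0.2;0 0 -0.261 0.875 0.48 0.124 0.2;0 0 -0.261 0.875 0.48 0.124 0.2;0 0 -0.261 0.875 0.48 0.124 0.2;0 0 -0.261 0.875 0.48 0.124 0.2;0 0 -0.261 0.875 0.48 0.124 0.2",
)

```text
t: 2.95
tool_pos: [0.5538, -0.284, 0.3599]
eef_rot: [0.525, 0.851, -0.0, 0.0]
wrist_force: [0.1, -0.2, -1.0]
opening: 0.0512
grasp_force: 0.0
```

```bash
cat > w.py <<'E'
from mv import *
import sys
def look(name,qs):
    st=telemetry.observe();im=cams.get_image("wrist");cv2.imwrite(f"pics/{name}.png",im[...,::-1])
    print(st["tool_pos"],st["wrist_force"],st["t"])
    out={}
    for q,z in qs:
        out[q]=[(m["position"],m["conf"],atz("wrist",m["position"],z,st)) for m in models.mark_of(q,"wrist")][:3]
        for a in out[q]: print(q,np.round(a[0],1),round(a[1],2),a[2])
    return st,out
if __name__=="__main__":
    look("w1",[("chock_grip",.089),("chock_nose",.036),("chock",.036)])
E
python3 w.py
```

```text
[ 0.5538 -0.284   0.3599] [ 0.1496 -0.2297 -0.9735] 2.95
chock_grip [266.7 189.2] 0.55 [ 0.5612 -0.2781  0.089 ]
chock_nose [258.5  94.6] 0.79 [ 0.5197 -0.2106  0.036 ]
chock [264.5 144.5] 0.66 [ 0.5474 -0.2523  0.036 ]
```

View pics/w1.png

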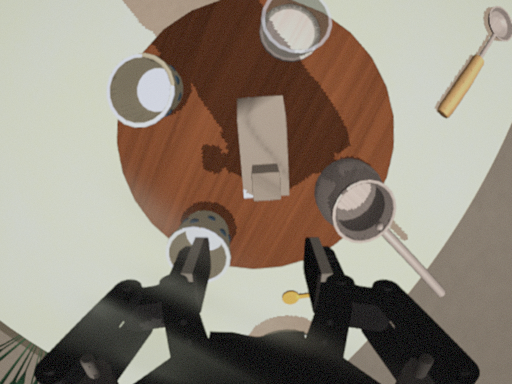

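The wedge spans (238–290, 97–200) with its nose up the image. The grip is near (266,180). The cup at (200,245) and the cezve at (357,200) flank it. I'll check a crop.

```bash
python3 - <<'E'
import cv2
im=cv2.imread("pics/w1.png")[80:215,215:315]
cv2.imwrite("pics/w1c.png",cv2.resize(im,None,fx=4.4,fy=4.4,interpolation=cv2.INTER_CUBIC))
E
```

```text
(no output)
```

View pics/w1c.png

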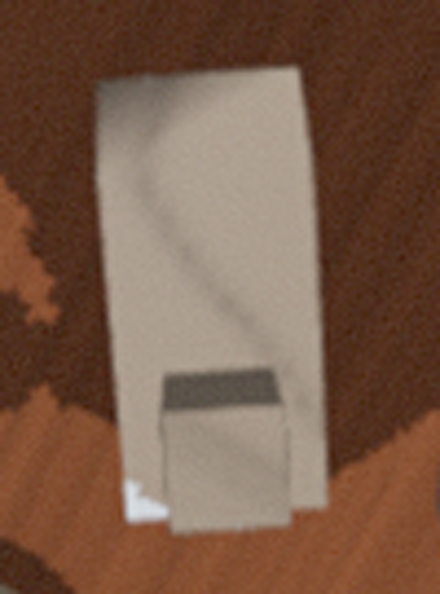

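The crop shows the grip's top face with its centre at pixel (266.9,186.2). The nose edge is centred at (260,97).

```bash
python3 - <<'E'
from mv import *
st=telemetry.observe()
g=atz("wrist",(266.9,186.2),.089,st);n=atz("wrist",(260,96.5),.037,st)
v=n-g;yaw=np.arctan2(-v[0],v[1]);print(g,n,np.hypot(*v[:2]),yaw)
e=[atz("wrist",(215+a/4.4,80+b/4.4),.089,st) for a,b in((167,470),(290,465),(225,407),(231,528))]
print(np.linalg.norm(e[0]-e[1]),np.linalg.norm(e[2]-e[3]))
# long edges at z=.058 top
for a,b in(((105,200),(122,460)),((312,190),(327,460))):
    p,q=[atz("wrist",(215+x[0]/4.4,80+x[1]/4.4),.058,st) for x in(a,b)];w=p-q;print(np.arctan2(-w[0],w[1]))
for y in(yaw,):
    print(rowto([g[0],g[1],.036+.0435+.1547],ori(y)))
E
```

```text
[ 0.5601 -0.2756  0.089 ] [ 0.5217 -0.2116  0.037 ] 0.07466522768677408 0.5412084096700822
0.02383166557978863 0.024672403406722682
0.518153970570721
0.5474708837529587
[ 0.      0.     -0.0238  0.0232  0.0472  0.6292]
```

Request:
play_rows(
  steps="0 0 -0.024 0.023 0.047 0.2 0.2;0 0 -0.024 0.023 0.047 0.2 0.2;0 0 -0.024 0.023 0.047 0.4 0.2;0 0 -0.024 0.023 0.047 0.55 0.2;0 0 -0.024 0.023 0.047 0.62 0.2;0 0 -0.024 0.023 0.047 0.627 0.2;0 0 -0.024 0.023 0.047 0.627 0.2;0 0 -0.024 0.023 0.047 0.627 0.2",
)

```text
t: 3.95
tool_pos: [0.5613, -0.2757, 0.2365]
eef_rot: [0.491, 0.871, 0.0, 0.001]
wrist_force: [0.6, 0.0, 0.6]
opening: 0.0511
grasp_force: 0.0
```

Request:
play_rows(
  steps="0 0 0 0 0 0 -0.6;0 0 0 0 0 0 -0.8;0 0 0 0 0 0 -0.8;0 0 0 0 0 0 -0.8;0 0 0 0 0 0 -0.8;0 0 0 0 0 0 -0.8;0 0 0 0 0 -0.02 -0.8;0 0 0 0 0 -0.02 -0.8",
)

```text
t: 4.75
tool_pos: [0.5605, -0.2751, 0.2389]
eef_rot: [0.491, 0.871, 0.0, 0.0]
wrist_force: [-0.3, -0.6, -2.8]
opening: 0.0229
grasp_force: 58.8
```

Request:
play_rows(
  steps="0 0 0 0 0 -0.2 -0.8;0 0 0 0 0 -0.4 -0.8;0 0 0 0 0 -0.45 -0.8;0 0 0 0 0 -0.45 -0.8;0 0 0 0 0 -0.45 -0.8;0 0 0 0 0 -0.45 -0.8;0 0 0 0 0 -0.45 -0.8;0 0 0 0 0 -0.45 -0.8",
)

```text
t: 5.55
tool_pos: [0.5601, -0.275, 0.3272]
eef_rot: [0.491, 0.871, -0.0, -0.001]
wrist_force: [0.1, -1.0, -2.2]
opening: 0.023
grasp_force: 59.9
```

```bash
cat >> mv.py <<'E'
H=.199
def chockpose(y,clear,x=0):  # TCP for wedge origin at rack x,y with clearance along deck normal
    M=R.from_euler('zx',[RY,.105]).as_matrix()
    return rack([x,y,.032+.105*y])+M@np.array([0,-.0275,H+clear]),M@T0
E
python3 - <<'E'
from mv import *
st=telemetry.observe();print(st["tool_pos"],st["wrist_force"])
p,M=chockpose(-.1095,.09);print(p,rowto(p,M))
E
```

```text
[ 0.5601 -0.275   0.3272] [ 0.1455 -0.9693 -2.2043]
[ 0.5104 -0.0125  0.305 ] [-0.0111  0.0315  0.1417  1.2514  0.4667  0.1124]
```

Request:
play_rows(
  steps="0 0 0.04 0.15 0.06 0 -0.8;0 0 0.06 0.35 0.13 0 -0.8;0 0 0.08 0.55 0.2 0 -0.8;0 0 0.1 0.75 0.28 0 -0.8;0 0 0.12 0.9 0.35 0 -0.8;0 0 0.14 0.98 0.37 0 -0.8;0 0 0.14 0.98 0.37 0 -0.8;0 0 0.14 0.98 0.37 0 -0.8",
)

```text
t: 6.35
tool_pos: [0.5224, -0.0691, 0.3284]
eef_rot: [0.669, 0.744, -0.0, 0.0]
wrist_force: [0.6, -0.1, -3.2]
opening: 0.0232
grasp_force: 59.8
```

```bash
python3 - <<'E'
from mv import *
p,M=chockpose(-.1095,.09);print(p,rowto(p,M))
E
```

```text
[ 0.5104 -0.0125  0.305 ] [-0.0034  0.0334  0.0025  0.2879 -0.0298  0.1166]
```

Request:
play_rows(
  steps="0 0.03 0 0.15 -0.02 0.06 -0.8;-0.003 0.0334 0.002 0.288 -0.03 0.116 -0.8;-0.003 0.0334 0.002 0.288 -0.03 0.116 -0.8;-0.003 0.0334 0.002 0.288 -0.03 0.116 -0.8;-0.003 0.0334 0.002 0.288 -0.03 0.116 -0.8;-0.003 0.0334 0.002 0.288 -0.03 0.116 -0.8;-0.003 0.0334 0.002 0.288 -0.03 0.116 -0.8;-0.003 0.0334 0.002 0.288 -0.03 0.116 -0.8",
)

```text
t: 7.15
tool_pos: [0.5106, -0.0129, 0.3055]
eef_rot: [0.671, 0.74, 0.039, -0.036]
wrist_force: [-0.0, -0.3, -2.4]
opening: 0.0231
grasp_force: 59.7
```

```bash
python3 - <<'E'
from w import *
st,o=look("w2",[("chock_nose",.1),("keeper_knob",.11),("keeper_axis",.072),("deck_line",.032)])
for n,p in(("axis",[.078,-.0497,.072]),("knob",[.128,-.0497,.11]),("dl",[0,0,.032]),("railL",[-.058,-.1,.0335]),("railR",[.058,-.1,.0335]),("tincen",[0,-.004,.112])): print(n,proj("wrist",rack(p),st),rack(p))
E
```

```text
[ 0.5106 -0.0129  0.3055] [-0.0073 -0.2922 -2.4234] 7.15
chock_nose [255.2 105.7] 0.93 [0.5028 0.0839 0.1   ]
keeper_knob [447.5  81. ] 0.59 [0.6294 0.121  0.11  ]
keeper_axis [364.2  81.9] 0.59 [0.5807 0.1141 0.072 ]
axis [362.4357  84.0393] [0.5795 0.1122 0.072 ]
knob [447.0134  86.4466] [0.6292 0.1171 0.11  ]
dl [256.0894  30.6003] [0.497 0.154 0.032]
railL [188.2741 146.4924] [0.4491 0.0488 0.0335]
railR [323.8434 146.314 ] [0.5645 0.0602 0.0335]
tincen [257.0562  -2.3372] [0.4974 0.15   0.112 ]
```

View pics/w2.png

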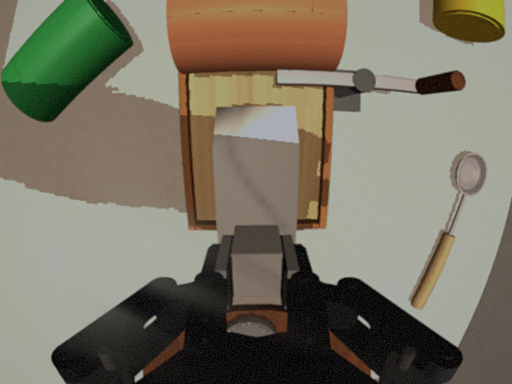

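The picture shows the wedge centred between the rails (columns 214–298 against rails 183–331) and aligned with them. The keeper axis is at (364,80), which puts the rack about 2 mm further up than I assumed. Now lower the wedge.

```bash
sed -i 's/.497,.154,0/.4972,.156,0/' mv.py; python3 - <<'E'
from mv import *
p,M=chockpose(-.1095,.004);print(p,rowto(p,M))
E
```

```text
[ 0.5106 -0.0015  0.2195] [-0.0003 -0.0001 -0.0001  0.0096  0.0024  0.4325]
```

Request:
play_rows(
  steps="0 0 0 0.01 0.002 0.15 -0.8;0 0 0 0.01 0.002 0.3 -0.8;0 0 0 0.01 0.002 0.4 -0.8;0 0 0 0.01 0.002 0.432 -0.8;0 0 0 0.01 0.002 0.432 -0.8;0 0 0 0.01 0.002 0.432 -0.8;0 0 0 0.01 0.002 0.432 -0.8;0 0 0 0.01 0.002 0.432 -0.8",
)

```text
t: 8.2
tool_pos: [0.5111, -0.0015, 0.2207]
eef_rot: [0.671, 0.74, 0.039, -0.035]
wrist_force: [0.8, -0.5, -2.6]
opening: 0.023
grasp_force: 59.7
```

Request:
play_rows(
  steps="0 0 0 0 0 0.005 -0.8;0 0 0 0 0 0.01 -0.8;0 0 0 0 0 0.01 -0.8;0 0 0 0 0 0.01 -0.8;0 0 0 0 0 0.01 -0.8;0 0 0 0 0 0.01 -0.8;0 0 0 0 0 0.01 -0.8;0 0 0 0 0 0.01 -0.8",
)

```text
t: 9.0
tool_pos: [0.5105, -0.0011, 0.2176]
eef_rot: [0.671, 0.74, 0.039, -0.036]
wrist_force: [0.1, 0.4, -3.2]
opening: 0.023
grasp_force: 59.7
```

Not down yet. I'll go on in 1 mm steps.

Request:
play_rows(
  steps="0 0 0 0 0 0.005 -0.8;0 0 0 0 0 0.005 -0.8;0 0 0 0 0 0.005 -0.8;0 0 0 0 0 0.005 -0.8;0 0 0 0 0 0.005 -0.8;0 0 0 0 0 0.005 -0.8;0 0 0 0 0 0.005 -0.8;0 0 0 0 0 0.005 -0.8",
)

```text
t: 9.8
tool_pos: [0.5105, -0.001, 0.2166]
eef_rot: [0.671, 0.74, 0.039, -0.036]
wrist_force: [0.6, -1.1, -2.6]
opening: 0.023
grasp_force: 59.9
```

Request:
play_rows(
  steps="0 0 0 0 0 0.005 -0.8;0 0 0 0 0 0.005 -0.8;0 0 0 0 0 0.005 -0.8;0 0 0 0 0 0.005 -0.8;0 0 0 0 0 0.005 -0.8;0 0 0 0 0 0.005 -0.8;0 0 0 0 0 0.005 -0.8;0 0 0 0 0 0.005 -0.8",
)

```text
t: 10.6
tool_pos: [0.5106, -0.001, 0.2165]
eef_rot: [0.671, 0.74, 0.039, -0.036]
wrist_force: [-3.1, -0.6, 8.5]
opening: 0.0232
grasp_force: 61.2
```

Request:
play_rows(
  steps="0 0 0 0 0 -0.004 -0.8;0 0 0 0.02 0 -0.004 -0.8;0 0 0 0.04 0 -0.004 -0.8;0 0 0 0.06 0 -0.004 -0.8;0 0 0 0.08 0 -0.004 -0.8;0 0 0 0.1 0 -0.004 -0.8;0 0 0 0.1 0 -0.004 -0.8;0 0 0 0.1 0 -0.004 -0.8",
)

```text
t: 11.4
tool_pos: [0.5087, 0.0192, 0.2187]
eef_rot: [0.671, 0.74, 0.039, -0.036]
wrist_force: [0.2, -0.0, 2.6]
opening: 0.0229
grasp_force: 60.6
```

```bash
cat > f.py <<'E'
from mv import *
s=telemetry.observe();B=R.from_quat(s["eef_rot"]).as_matrix()
d=np.array(s["tool_pos"])-RO
q=R.from_euler('z',RY).inv().apply(d)
M=R.from_euler('x',.105).as_matrix()
o=q-M@np.array([0,-.0275,H])
print(s["t"],"F tool",B.T@s["wrist_force"],"wedge org rack",o*1000,"nose",o[1]*1000+47.2,"below deck",(o[2]-.032-.105*o[1])*1000)
E
python3 f.py
```

```text
11.4 F tool [ 0.2102  0.2285 -2.5477] wedge org rack [ -1.9505 -89.0341  23.7006] nose -41.83407633240262 below deck 1.0492265060535517
```

Request:
play_rows(
  steps="0 0 0 0 0 -0.001 -0.8;0 0 0 0.01 0.001 -0.0015 -0.8;0 0 0 0.02 0.002 -0.0015 -0.8;0 0 0 0.03 0.003 -0.0015 -0.8;0 0 0 0.04 0.004 -0.0015 -0.8;0 0 0 0.05 0.005 -0.0015 -0.8;0 0 0 0.06 0.006 -0.0015 -0.8;0 0 0 0.065 0.007 -0.0015 -0.8",
)

```text
t: 12.2
tool_pos: [0.5085, 0.032, 0.2201]
eef_rot: [0.671, 0.74, 0.038, -0.036]
wrist_force: [0.2, -2.5, 0.1]
opening: 0.0232
grasp_force: 60.3
```

```bash
python3 f.py
```

```text
12.2 F tool [-2.5019 -0.016  -0.4035] wedge org rack [ -0.8992 -76.3007  25.0396] nose -29.100721597174015 below deck 1.0511416145564008
```

Request:
play_rows(
  steps="0 0 0 0.005 0 0 -0.8;0 0 0 0.01 0 0 -0.8;0 0 0 0.015 0 0 -0.8;0 0 0 0.02 0 0 -0.8;0 0 0 0.025 0 0 -0.8;0 0 0 0.03 0 0 -0.8;0 0 0 0.035 0 0 -0.8;0 0 0 0.04 0 0 -0.8",
)

```text
t: 13.0
tool_pos: [0.5078, 0.0398, 0.2209]
eef_rot: [0.671, 0.74, 0.039, -0.036]
wrist_force: [-0.1, 0.2, -2.1]
opening: 0.0229
grasp_force: 59.9
```

```bash
python3 f.py
```

```text
13.0 F tool [ 0.0345 -0.1203  2.1122] wedge org rack [ -0.8265 -68.4531  25.9149] nose -21.253073985740215 below deck 1.1024927886476985
```

Request:
play_rows(
  steps="0 0 0 0.0025 0 0.001 -0.8;0 0 0 0.005 0 0.0015 -0.8;0 0 0 0.0075 0 0.002 -0.8;0 0 0 0.01 0 0.002 -0.8;0 0 0 0.0125 0 0.002 -0.8;0 0 0 0.015 0 0.002 -0.8;0 0 0 0.0175 0 0.002 -0.8;0 0 0 0.02 0 0.002 -0.8",
)

```text
t: 13.8
tool_pos: [0.5079, 0.0431, 0.2213]
eef_rot: [0.671, 0.74, 0.038, -0.035]
wrist_force: [0.1, -6.0, 1.3]
opening: 0.0229
grasp_force: 60.5
```

```bash
python3 f.py
```

```text
13.8 F tool [-5.8359 -0.4186 -1.9537] wedge org rack [ -0.4188 -65.2153  26.2474] nose -18.015280931226613 below deck 1.0949829401260511
```

Request:
play_rows(
  steps="0 0 0 0.001 0 -0.0005 -0.8;0 0 0 0.002 0 -0.0005 -0.8;0 0 0 0.003 0 -0.0005 -0.8;0 0 0 0.004 0 -0.0005 -0.8;0 0 0 0.005 0 -0.0005 -0.8;0 0 0 0.006 0 -0.0005 -0.8;0 0 0 0.007 0 -0.0005 -0.8;0 0 0 0.008 0 -0.0005 -0.8",
)

```text
t: 14.6
tool_pos: [0.5077, 0.0448, 0.2215]
eef_rot: [0.671, 0.74, 0.038, -0.035]
wrist_force: [0.2, -6.1, 0.2]
opening: 0.0229
grasp_force: 60.3
```

```bash
python3 f.py
```

```text
14.6 F tool [-6.0309 -0.4267 -0.8656] wedge org rack [ -0.4041 -63.4431  26.4518] nose -16.243140213736233 below deck 1.1133316949269767
```

Request:
play_rows(
  steps="0 0 0 0.001 0 0 -0.8;0 0 0 0.002 0 0 -0.8;0 0 0 0.003 0 0 -0.8;0 0 0 0.004 0 0 -0.8;0 0 0 0.005 0 0 -0.8;0 0 0 0.006 0 0 -0.8;0 0 0 0.006 0 0 -0.8;0 0 0 0.006 0 0 -0.8",
)

```text
t: 15.4
tool_pos: [0.5076, 0.0461, 0.2216]
eef_rot: [0.671, 0.74, 0.038, -0.035]
wrist_force: [1.2, -5.1, 1.0]
opening: 0.0225
grasp_force: 60.3
```

```bash
python3 f.py
```

```text
15.4 F tool [-5.0952  0.7223 -1.4832] wedge org rack [ -0.4208 -62.218   26.5627] nose -15.017958283546875 below deck 1.0955391554436704
```

Request:
play_rows(
  steps="0 0 0 0.001 0 0 -0.8;0 0 0 0.002 0 0 -0.8;0 0 0 0.003 0 0 -0.8;0 0 0 0.004 0 -0.0005 -0.8;0 0 0 0.005 0 -0.0005 -0.8;0 0 0 0.006 0 -0.0005 -0.8;0 0 0 0.006 0 -0.0005 -0.8;0 0 0 0.006 0 -0.0005 -0.8",
)

```text
t: 16.2
tool_pos: [0.5073, 0.0476, 0.2217]
eef_rot: [0.671, 0.74, 0.039, -0.036]
wrist_force: [1.3, -4.4, -0.5]
opening: 0.0231
grasp_force: 60.2
```

```bash
python3 f.py
```

```text
16.2 F tool [-4.5795  0.8393  0.0371] wedge org rack [ -0.5226 -60.6941  26.7239] nose -13.494147006269465 below deck 1.096781543605636
```

Request:
play_rows(
  steps="0 0 0 0.001 0 0 -0.8;0 0 0 0.002 0 0 -0.8;0 0 0 0.003 0 0 -0.8;0 0 0 0.004 0 0 -0.8;0 0 0 0.005 0 0 -0.8;0 0 0 0.005 0 0 -0.8;0 0 0 0.005 0 0 -0.8;0 0 0 0.005 0 0 -0.8",
)

```text
t: 17.0
tool_pos: [0.507, 0.0486, 0.2218]
eef_rot: [0.671, 0.74, 0.039, -0.036]
wrist_force: [2.2, -5.4, 1.1]
opening: 0.0233
grasp_force: 60.2
```

```bash
python3 f.py
```

```text
17.0 F tool [-5.4584  1.7219 -1.7071] wedge org rack [ -0.7281 -59.6676  26.7937] nose -12.4675753311232 below deck 1.0587770266212957
```

Request:
play_rows(
  steps="0 0 0 0.001 0.001 0 -0.8;0 0 0 0.002 0.001 0 -0.8;0 0 0 0.003 0.001 -0.0005 -0.8;0 0 0 0.004 0.001 -0.0005 -0.8;0 0 0 0.005 0.001 -0.0005 -0.8;0 0 0 0.005 0.001 -0.0005 -0.8;0 0 0 0.005 0.001 -0.0005 -0.8;0 0 0 0.005 0.001 -0.0005 -0.8",
)

```text
t: 17.8
tool_pos: [0.507, 0.0495, 0.2219]
eef_rot: [0.671, 0.74, 0.038, -0.036]
wrist_force: [0.8, -5.8, 0.1]
opening: 0.023
grasp_force: 60.3
```

```bash
python3 f.py
```

```text
17.8 F tool [-5.7811  0.2779 -0.7324] wedge org rack [ -0.6857 -58.6951  26.9226] nose -11.495093018382192 below deck 1.085600719408459
```

Request:
play_rows(
  steps="0 0 0 0.001 0 0 -0.8;0 0 0 0.002 0 0 -0.8;0 0 0 0.003 0 0 -0.8;0 0 0 0.004 0 0 -0.8;0 0 0 0.005 0 0 -0.8;0 0 0 0.005 0 0 -0.8;0 0 0 0.005 0 0 -0.8;0 0 0 0.005 0 0 -0.8",
)

```text
t: 18.6
tool_pos: [0.5069, 0.0505, 0.222]
eef_rot: [0.671, 0.74, 0.038, -0.036]
wrist_force: [0.2, -4.7, 1.3]
opening: 0.0227
grasp_force: 60.3
```

```bash
python3 f.py
```

```text
18.6 F tool [-4.5454 -0.2506 -1.7834] wedge org rack [ -0.7171 -57.7289  27.0225] nose -10.52893650323923 below deck 1.0840287990427884
```

Still rolling at about 5 N.

Request:
play_rows(
  steps="0 0 0 0.001 0 0 -0.8;0 0 0 0.002 0 0 -0.8;0 0 0 0.003 0 -0.0005 -0.8;0 0 0 0.004 0 -0.0005 -0.8;0 0 0 0.005 0 -0.0005 -0.8;0 0 0 0.005 0 -0.0005 -0.8;0 0 0 0.005 0 -0.0005 -0.8;0 0 0 0.005 0 -0.0005 -0.8",
)

```text
t: 19.4
tool_pos: [0.5067, 0.0516, 0.2222]
eef_rot: [0.671, 0.74, 0.038, -0.036]
wrist_force: [-0.2, -4.5, -0.6]
opening: 0.0227
grasp_force: 60.2
```

```bash
python3 f.py
```

```text
19.4 F tool [-4.529  -0.6906  0.1321] wedge org rack [ -0.7352 -56.6278  27.1346] nose -9.427754781749769 below deck 1.080552714846736
```

Request:
play_rows(
  steps="0 0 0 0.001 0 0 -0.8;0 0 0 0.002 0 0 -0.8;0 0 0 0.003 0 0 -0.8;0 0 0 0.004 0 0 -0.8;0 0 0 0.005 0 0 -0.8;0 0 0 0.005 0 0 -0.8;0 0 0 0.005 0 0 -0.8;0 0 0 0.005 0 0 -0.8",
)

```text
t: 20.2
tool_pos: [0.5068, 0.0527, 0.2223]
eef_rot: [0.671, 0.74, 0.039, -0.036]
wrist_force: [0.5, -2.5, -3.2]
opening: 0.023
grasp_force: 59.8
```

```bash
python3 f.py
```

```text
20.2 F tool [-2.8516  0.1849  2.9034] wedge org rack [ -0.5929 -55.523   27.2742] nose -8.323039944295502 below deck 1.104156691620322
```

Request:
play_rows(
  steps="0 0 0 0.001 0 0.001 -0.8;0 0 0 0.002 0 0.001 -0.8;0 0 0 0.003 0 0.001 -0.8;0 0 0 0.004 0 0.001 -0.8;0 0 0 0.005 0 0.001 -0.8;0 0 0 0.005 0 0.001 -0.8;0 0 0 0.005 0 0.001 -0.8;0 0 0 0.005 0 0.001 -0.8",
)

```text
t: 21.0
tool_pos: [0.5068, 0.0535, 0.2224]
eef_rot: [0.671, 0.74, 0.039, -0.036]
wrist_force: [0.0, -4.7, -0.3]
opening: 0.0226
grasp_force: 60.2
```

```bash
python3 f.py
```

```text
21.0 F tool [-4.7023 -0.4298 -0.2468] wedge org rack [ -0.4345 -54.7539  27.3432] nose -7.55387973942571 below deck 1.092343968791402
```

Request:
play_rows(
  steps="0 0 0 0.001 0 0 -0.8;0 0 0 0.002 0 0 -0.8;0 0 0 0.003 0 0 -0.8;0 0 0 0.004 0 0 -0.8;0 0 0 0.005 0 0 -0.8;0 0 0 0.005 0 0 -0.8;0 0 0 0.005 0 0 -0.8;0 0 0 0.005 0 0 -0.8",
)

```text
t: 21.8
tool_pos: [0.5068, 0.0546, 0.2225]
eef_rot: [0.671, 0.74, 0.039, -0.036]
wrist_force: [0.8, -4.8, -0.6]
opening: 0.0228
grasp_force: 60.2
```

```bash
python3 f.py
```

```text
21.8 F tool [-4.8537  0.3286  0.0877] wedge org rack [ -0.3857 -53.6651  27.4461] nose -6.465072692480213 below deck 1.080925968550227
```

Request:
play_rows(
  steps="0 0 0 0.001 0 0 -0.8;0 0 0 0.002 0 0 -0.8;0 0 0 0.003 0 0 -0.8;0 0 0 0.004 0 0 -0.8;0 0 0 0.005 0 0 -0.8;0 0 0 0.005 0 0 -0.8;0 0 0 0.005 0 0 -0.8;0 0 0 0.005 0 0 -0.8",
)

```text
t: 22.6
tool_pos: [0.5066, 0.0555, 0.2226]
eef_rot: [0.671, 0.74, 0.039, -0.036]
wrist_force: [-0.1, -4.6, 0.1]
opening: 0.0226
grasp_force: 60.2
```

```bash
python3 f.py
```

```text
22.6 F tool [-4.5345 -0.5852 -0.5909] wedge org rack [ -0.4541 -52.7443  27.5529] nose -5.5442736047995 below deck 1.0910000348598217
```

Request:
play_rows(
  steps="0 0 0 0.001 0 0 -0.8;0 0 0 0.002 0 0 -0.8;0 0 0 0.003 0 0 -0.8;0 0 0 0.004 0 0 -0.8;0 0 0 0.005 0 0 -0.8;0 0 0 0.005 0 0 -0.8;0 0 0 0.005 0 0 -0.8;0 0 0 0.005 0 0 -0.8",
)

```text
t: 23.4
tool_pos: [0.5065, 0.0563, 0.2227]
eef_rot: [0.671, 0.74, 0.038, -0.036]
wrist_force: [0.5, -5.2, 0.3]
opening: 0.0228
grasp_force: 60.2
```

Request:
play_rows(
  steps="0 0 0 0.001 0 0 -0.8;0 0 0 0.002 0 0 -0.8;0 0 0 0.003 0 0 -0.8;0 0 0 0.004 0 0 -0.8;0 0 0 0.0045 0 0 -0.8;0 0 0 0.0045 0 0 -0.8;0 0 0 0.0045 0 0 -0.8;0 0 0 0.0045 0 0 -0.8",
)

```text
t: 24.2
tool_pos: [0.5064, 0.0568, 0.2227]
eef_rot: [0.671, 0.74, 0.038, -0.035]
wrist_force: [1.7, -8.0, 2.1]
opening: 0.0236
grasp_force: 60.4
```

Request:
play_rows(
  steps="0 0 0 0.0005 0 0 -0.8;0 0 0 0.001 0 0 -0.8;0 0 0 0.0015 0 0 -0.8;0 0 0 0.0015 0 0 -0.8;0 0 0 0.0015 0 0 -0.8;0 0 0 0.0015 0 0 -0.8;0 0 0 0.0015 0 0 -0.8;0 0 0 0.0015 0 0 -0.8",
)

```text
t: 25.0
tool_pos: [0.5065, 0.0569, 0.2228]
eef_rot: [0.671, 0.74, 0.038, -0.035]
wrist_force: [0.7, -9.6, 1.4]
opening: 0.0227
grasp_force: 60.5
```

```bash
python3 f.py
```

```text
25.0 F tool [-9.4552 -0.243  -2.3771] wedge org rack [ -0.4906 -51.3276  27.7876] nose -4.127608021806665 below deck 1.1770095905945521
```

Snug now: 9.5 N, about 4.8 N above the rolling force. I'll hold, then release.

Request:
play_rows(
  steps="0 0 0 0.0003 0 0 -0.8;0 0 0 0.0003 0 0 -0.8;0 0 0 0.0003 0 0 -0.8;0 0 0 0.0003 0 0 -0.8;0 0 0 0.0003 0 0 -0.3;0 0 0 0.0003 0 0 0;0 0 0 0.0003 0 0 0.1;0 0 0 0.0003 0 0 0.1",
)

```text
t: 25.8
tool_pos: [0.5062, 0.0582, 0.2227]
eef_rot: [0.671, 0.74, 0.039, -0.036]
wrist_force: [0.7, 0.6, -0.7]
opening: 0.0468
grasp_force: 0.0
```

Request:
play_rows(
  steps="0 0 0 0 0 0 0.1;0 0 0 0 0 -0.05 0.1;0 0 0 0 0 -0.2 0.1;0 0 0 0 0 -0.4 0.1;0 0 0 0 0 -0.5 0.1;0 0 0 0 0 -0.5 0.1;0 0 0 0 0 -0.5 0.1;0 0 0 0 0 -0.5 0.1",
)

```text
t: 26.6
tool_pos: [0.5058, 0.0473, 0.3212]
eef_rot: [0.671, 0.74, 0.038, -0.036]
wrist_force: [0.1, -0.7, 0.0]
opening: 0.0469
grasp_force: 0.0
```

```bash
python3 - <<'E'
from w import *
st,o=look("w3",[("keeper_knob",.11),("keeper_axis",.072),("chock_nose",.03),("tin",.08)])
print(o and rack([.128,-.0497,.11]),[proj("wrist",rack(p),st) for p in([.128,-.0497,.124],[.078,-.0497,.076],[0,-.004,.028])])
im=cams.get_image("top");cv2.imwrite("pics/top3.png",im[...,::-1])
for q in("keeper_knob","keeper_axis","chock_nose"): print(q,[(np.round(m["position"],1),round(m["conf"],2),atz("top",m["position"],.11 if "knob" in q else .072)) for m in models.mark_of(q,"top")][:2])
E
```

```text
[0.5058 0.0473 0.3212] [ 0.079  -0.6822  0.0042] 26.6
keeper_knob [430.1 163.9] 0.67 [0.6276 0.1219 0.11  ]
keeper_axis [356.  163.3] 0.97 [0.5821 0.1113 0.072 ]
tin [ 72.8 114.6] 0.97 [0.3458 0.1329 0.08  ]
tin [463.4  37.3] 0.77 [0.6745 0.2402 0.08  ]
tin [255.5  79.2] 0.66 [0.4957 0.1659 0.08  ]
[0.6294 0.1191 0.11  ] [array([441.8462, 171.1434]), array([355.3798, 160.0402]), array([255.8961, 102.857 ])]
keeper_knob []
keeper_axis [(array([320., 140.]), 0.52, array([ 0.6338, -0.2505,  0.072 ]))]
chock_nose []
```

View pics/w3.png

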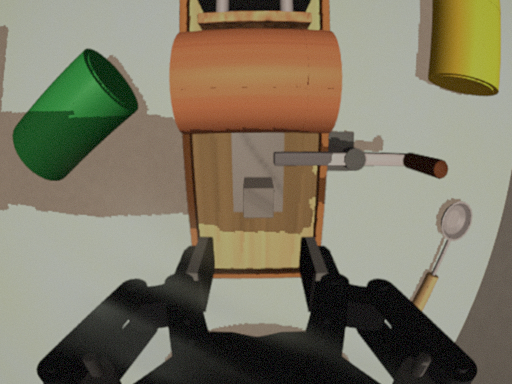

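The picture shows the wedge under the tin and the tin against the pad at (255,20). The keeper is still closed, with its knob running from (410,161) at the base to (440,169) at the top. Next I move above the knob.

```bash
python3 - <<'E'
from mv import *
st=telemetry.observe();print(atz("wrist",(438,168.5),.122,st),st["joint_pos"])
print(rowto([.629,.1195,.335],ori(RY)))
E
```

```text
[0.6285 0.1203 0.122 ] [ 0.0606  0.1916 -0.403   0.9714  0.1052  1.534 ]
[ 0.0028 -0.0334 -0.0001  0.3044  0.6457 -0.028 ]
```

Request:
play_rows(
  steps="0.003 -0.0334 0 0.1 0.2 -0.05 0;0.003 -0.0334 0 0.2 0.4 -0.05 0;0.003 -0.0334 0 0.305 0.645 -0.03 0;0.003 -0.0334 0 0.305 0.645 -0.03 0;0.003 -0.0334 0 0.305 0.645 -0.03 0;0.003 -0.0334 0 0.305 0.645 -0.03 0;0.003 -0.0334 0 0.305 0.645 -0.03 0;0.003 -0.0334 0 0.305 0.645 -0.03 0",
)

```text
t: 27.85
tool_pos: [0.6281, 0.1188, 0.3363]
eef_rot: [0.672, 0.741, 0.0, -0.0]
wrist_force: [-0.0, -0.3, -0.2]
opening: 0.0428
grasp_force: 0.0
```

```bash
python3 - <<'E'
from w import *
st,o=look("w4",[("keeper_knob",.11),("keeper_axis",.072)])
print([proj("wrist",[.629,.1198,z],st) for z in(.076,.124)],rowto([.629,.12,.263],ori(RY)))
E
```

```text
[0.6281 0.1188 0.3363] [-0.0207 -0.3137 -0.1833] 27.85
keeper_knob [254.6 206.9] 0.72 [0.6269 0.1227 0.11  ]
keeper_axis [199.4 194.1] 0.91 [0.5806 0.1142 0.072 ]
[array([257.1242, 194.7969]), array([257.1883, 218.9463])] [ 0.0001 -0.     -0.0003  0.0043  0.0028  0.3663]
```

View pics/w4.png

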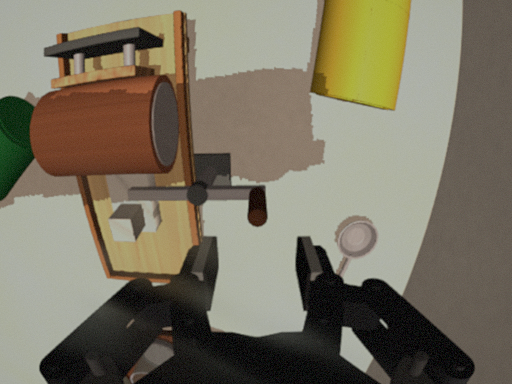

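The knob runs from (257,190) to (258,218), as predicted. I'll descend around it and grip.

Request:
play_rows(
  steps="0 0 0 0.004 0.003 0.15 0;0 0 0 0.004 0.003 0.3 0;0 0 0 0.004 0.003 0.36 0;0 0 0 0.004 0.003 0.366 0;0 0 0 0.004 0.003 0.366 0;0 0 0 0.004 0.003 0.366 -0.4;0 0 0 0.004 0.003 0.366 -0.9;0 0 0 0.004 0.003 0.366 -1",
  squeeze=30,
)

```text
t: 28.8
tool_pos: [0.6287, 0.1203, 0.2641]
eef_rot: [0.672, 0.741, -0.0, -0.001]
wrist_force: [-5.6, -0.4, 7.2]
opening: 0.0132
grasp_force: 29.4
```

```bash
python3 - <<'E'
from mv import *
st=telemetry.observe();p=np.array(st["tool_pos"]);print(p,st["opening"],st["grasp_force"],st["wrist_force"])
k=p.copy();ax=k-.05*np.array([np.cos(RY),np.sin(RY),0]);print(ax)
for th in np.arange(1,9)*.17:
    q=ax+.05*np.array([np.cos(RY+th),np.sin(RY+th),0]);print(th,rowto(q,ori(RY+th),st))
E
```

```text
[0.6287 0.1203 0.2641] 0.013183461658138575 29.431244730949402 [-5.6035 -0.3693  7.2448]
[0.5789 0.1154 0.2641]
0.17 [-0.0004 -0.0001 -0.0542  0.0423 -0.0036  0.    ]
0.34 [-0.0004 -0.0002 -0.1083  0.0834 -0.0143  0.    ]
0.51 [-0.0004 -0.0002 -0.1624  0.122  -0.0318  0.0001]
0.68 [-0.0004 -0.0002 -0.2165  0.1572 -0.0557  0.0001]
0.8500000000000001 [-0.0003 -0.0003 -0.2707  0.1878 -0.0851  0.0002]
1.02 [-0.0003 -0.0003 -0.3248  0.213  -0.1192  0.0002]
1.1900000000000002 [-0.0003 -0.0003 -0.3789  0.232  -0.1572  0.0003]
1.36 [-0.0003 -0.0003 -0.433   0.2444 -0.1978  0.0003]
```

Request:
play_rows(
  steps="0 0 -0.027 0.021 -0.001 0 -1;0 0 -0.054 0.042 -0.004 0 -1;0 0 -0.081 0.063 -0.008 0 -1;0 0 -0.108 0.083 -0.014 0 -1;0 0 -0.135 0.103 -0.022 0 -1;0 0 -0.162 0.122 -0.032 0 -1;0 0 -0.189 0.14 -0.043 0 -1;0 0 -0.2165 0.157 -0.056 0 -1",
)

```text
t: 29.6
tool_pos: [0.6144, 0.15, 0.2641]
eef_rot: [0.385, 0.923, -0.001, -0.0]
wrist_force: [-6.9, -3.9, 8.5]
opening: 0.0129
grasp_force: 29.5
```

```bash
python3 - <<'E'
from mv import *
st=telemetry.observe();ax=np.array([.5789,.1154,.2641])
v=np.array(st["tool_pos"])-ax;print(st["wrist_force"],np.arctan2(v[1],v[0])-RY,np.hypot(v[0],v[1]))
for th in .68+np.arange(1,9)*.09:
    q=ax+.05*np.array([np.cos(RY+th),np.sin(RY+th),0]);print(th,rowto(q,ori(RY+th),st))
E
```

```text
[-6.9042 -3.9474  8.5006] 0.6751437555532229 0.04956763272300516
0.77 [-0.0006  0.0001 -0.0278  0.0237  0.0012 -0.0002]
0.8600000000000001 [-0.0006  0.0001 -0.0565  0.046  -0.0018 -0.0002]
0.9500000000000001 [-0.0006  0.     -0.0851  0.0679 -0.0067 -0.0002]
1.04 [-0.0006 -0.     -0.1138  0.0893 -0.0136 -0.0002]
1.13 [-0.0006 -0.     -0.1424  0.11   -0.0224 -0.0002]
1.2200000000000002 [-0.0006 -0.0001 -0.1711  0.1298 -0.0331 -0.0002]
1.31 [-0.0006 -0.0001 -0.1997  0.1486 -0.0455 -0.0001]
1.4 [-0.0006 -0.0001 -0.2284  0.1662 -0.0595 -0.0001]
```

Request:
play_rows(
  steps="0 0 -0.028 0.0235 0.001 0 -1;0 0 -0.0565 0.046 -0.002 0 -1;0 0 -0.085 0.068 -0.007 0 -1;0 0 -0.114 0.089 -0.0135 0 -1;0 0 -0.142 0.11 -0.0225 0 -1;0 0 -0.171 0.13 -0.033 0 -1;0 0 -0.2 0.149 -0.0455 0 -1;0 0 -0.228 0.166 -0.0595 0 -1",
)

```text
t: 30.4
tool_pos: [0.5829, 0.1648, 0.2641]
eef_rot: [0.037, 0.999, -0.001, 0.0]
wrist_force: [-4.3, -5.2, 8.0]
opening: 0.013
grasp_force: 29.4
```

Request:
play_rows(
  steps="0 0 0 0 0 0 -1;0 0 0 0 0 0 -0.6;0 0 0 0 0 0 -0.3;0 0 0 0 0 0 -0.3;0 0 0 0 0 -0.1 -0.3;0 0 0 0 0 -0.3 -0.3;0 0 0 0 0 -0.5 -0.3;0 0 0 0 0 -0.5 -0.3",
)

```text
t: 31.2
tool_pos: [0.5855, 0.1665, 0.3688]
eef_rot: [0.038, 0.999, 0.002, 0.005]
wrist_force: [-0.1, 0.0, 0.6]
opening: 0.0298
grasp_force: 0.0
```

```bash
python3 - <<'E'
from w import *
st,o=look("w5",[("keeper_knob",.11),("keeper_axis",.072)])
print(st["joint_pos"],st["opening"])
E
```

```text
[0.5855 0.1665 0.3688] [-0.1289  0.0127  0.564 ] 31.2
keeper_knob [252.8 190.1] 0.96 [0.5829 0.1652 0.11  ]
keeper_axis [200.5 177.9] 0.74 [0.5802 0.1155 0.072 ]
[ 0.2771  0.3402 -0.0927  1.1282  0.0003  0.3536] 0.029804709777044327
```

View pics/w5.png

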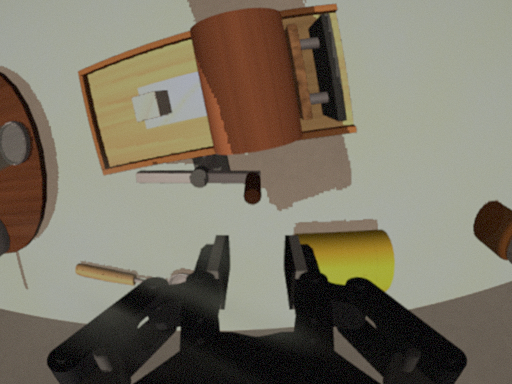

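The keeper is open at about 1.4 rad: the arm at (140,178) points down the slope. The tin still sits against the pad with the wedge bearing on its low side, and the gripper is clear. Handing in.

```bash
python3 -c "
from workcell import arm
print(arm.hand_in())"
```

```text
the job is handed in; nothing more can be done
None
```

I handed the job in at about 31 s: the wedge pressed the tin against the pad, and I then swung the keeper to about 1.4 rad, leaving the wedge alone holding the tin; the hand-in returned no verdict.

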